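Feed one roller from the gravity track to the drilling cradle

TASK

Take the lowest roller out of the sloped feeder (only its ends can be gripped there), so that the next one rolls down to the stop and the others follow. The walled drilling cradle only leaves room for a grip round the roller's middle, so first lay it in the open rest, let go and take it again; then lay it in the cradle, push it fully home against the steel stop button and let go. Leave the other three rollers on the track and do not disturb the screw box and the wax tin.

Things in the scene. Friction and masses are not known exactly. Their poses are not given: they have to be found in the camera images.
- feeder_end (a point): Centre of a roller that lies at the feeder's stop, 49 mm above the bench; x points level up-track, y along the rollers. Both ends of the roller here are open: over 40 mm free beside each, down to a board 10 mm above the bench. The 42 mm wide stop in front is as high as the roller and the next roller touches it from behind, so only its ends can be pinched.
- feeder: Wooden feeder fixed to the bench; origin on the bench below feeder_end, same axes. Rails climb at 14 degrees from a dark wooden stop; four rollers lie across them in a row. Side guides (2.5 mm off the roller ends, outer faces 77 mm apart) begin 27 mm up-track of feeder_end. Highest part 85 mm above the bench. When the end roller is lifted out, the others roll down by themselves.
- roller_1_mid (a point): Plain wooden roller like the others (26 mm diameter, 60 mm long, about 30 g). This point is its centre, y along its length; x and z turn as it rolls. At the start it is the lowest one, at the stop: the one to take.
- roller_2_mid (a point): Plain wooden roller like the others (26 mm diameter, 60 mm long, about 30 g). This point is its centre, y along its length; x and z turn as it rolls. At the start it is second from the stop; it has to roll down to the stop.
- roller_3_mid (a point): Plain wooden roller like the others (26 mm diameter, 60 mm long, about 30 g). This point is its centre, y along its length; x and z turn as it rolls. At the start it is third from the stop.
- roller_4_mid (a point): Plain wooden roller like the others (26 mm diameter, 60 mm long, about 30 g). This point is its centre, y along its length; x and z turn as it rolls. At the start it is fourth from the stop, the highest.
- rest_seat (a point): Centre of a roller that lies in the open rest, 42 mm above the bench; y is the line of its length, either way round. Both roller ends stand 4 mm out of the yokes and are free; between the yokes 32 mm of the roller's middle is free on both sides, down to the board.
- rest: Open rest fixed to the bench: two wooden V yokes on a board 66 x 70 x 10 mm, no end walls. Yokes 10 mm thick along y, centred 21 mm either side of the origin, tops about 40 mm above the bench. Origin on the bench below rest_seat, same axes.
- cradle_seat (a point): Centre of a roller that lies fully home in the cradle, 42 mm above the bench; y is the line of its length and points to the stop: a round steel button 16 mm across, standing 3 mm out of the +y wall, its face 30 mm from this point. The plain wall's inner face is 40 mm away at -y, so a roller has 10 mm of play along y.
- cradle: Drilling cradle fixed to the bench: the rest's two V yokes on a board 76 x 112 x 10 mm, between two end walls 56 mm wide, 56 mm high: too close for fingers at the roller's ends. The middle 32 mm of the roller is free on both sides. The button's screw head shows on the outside of its wall. Origin on the bench below cradle_seat, same axes.
- screw_box: Small cardboard box of screws, 55 x 80 x 39 mm, bystander. Origin at the centre of its underside.
- wax_tin: Round flat tin, 78 mm across and 34 mm high, bystander. Origin at the centre of its underside.
Mind the look-alikes: they are no part of the job. Leave any orange or red look-alike of the part that bears roller_3_mid alone.

How it is judged:
By the outcome, as a careful person would: the job done as asked, in the order asked, and still so for the second after the job is handed in, with the robot touching nothing.
It also fails if it takes over 54 s, if anything falls off the work surface, if the arm or the gripper's body presses on something with over 40 N, if the wrist force passes 120 N, or if a joint passes its speed limit or range.

ROBOT

A 6-joint arm with a two-finger parallel gripper is mounted at the origin on a cart in front of the work surface, level with it; the furniture and walls round the work are solid. World frame = base frame: x ahead of the robot, y to its left, z up, the work surface at z = 0. Lengths are in m, angles in degrees, forces in N, time in s.
With the tool pointing down it reaches from about 0.25 to 0.725 m from the base axis. Payload 9.7 kg.
Tool frame: the origin (TCP) lies between the finger pads; the fingertips stand 11 mm ahead of it and the grasp point (between the pads) lies 8 mm behind it; z points along the fingers, y is the line along which they close (so a half turn about z gives the same grasp; the last joint's range is limited). The gripper opens to 85 mm and grips with 20 to 120 N. Pads are 22 mm wide; open, the fingers measure 114 mm over their backs; the gripper's body (76 mm by 85 mm) begins 54 mm behind the grasp point. The pads swing forward as they close: fully open they stand 13 mm farther back than shut.
Start: joints at [0, 4.979, 10.078, 95.1, 0, 90], TCP at [0.55, -0, 0.242] pointing down, gripper open.
Joint ranges: [-179.16, 179.16], [-48.56, 103.87], [-65.8, 70.77], [-126.05, 130.52], [-82.76, 87.17], [-180, 180]. Speed limits (degrees/s): [127.2, 127.2, 147.25, 180, 180, 180].

INTERFACE

Orientations are given as [roll, pitch, yaw] about the fixed x, y, z axes, in that order (R = Rz(yaw) Ry(pitch) Rx(roll)).
In Python, from workcell import monitor, cams, ticket gives the robot as it stands.
- The arm moves only by the tool carry_out, never from a script. Its argument "plan" is a list of rows, each an object with "travel": the shift along the world's x, y, z as a fraction of full scale, a list of three; "angular": the turn, a rotation vector about the world's x, y, z as a fraction of full scale, a list of three; "grip": the gripper's target within -1 to 1 (fully open at 1, half-way at 0, shut at -1). In form: [{"travel": [x, y, z], "angular": [ax, ay, az], "grip": grip}, ...]. A call has 1 to 8 rows; each row is the pose to reach, as a shift and turn from the pose commanded when the call began; what a row does not reach only later rows make up. Full scale, the value 1, is 300 mm for a shift and 0.5 rad for a turn. A row lasts 1/12 s, in which the tool goes at most 41.7 mm and 7.16 degrees, less where a joint would pass 70% of its speed; a pose out of reach is approached as far as the arm can. A call with a number of a shift or a turn outside -1 to 1 is refused whole. A call with a gripper value outside its range is refused whole. The fingers move at their own pace and stop on an object; "grip_force" is the grip in N (left out, the last holds). Time passes only in rows, so rows that repeat a pose let the fingers close. It gives the time, the measured TCP pose, the force, the opening and the grip force at its end, in the units of the state.
- monitor.get_obs(): the state, without advancing time (a new reading comes with each control period).
- cams.camera(name): name is "scene" or "side" or "wrist"; returns a dict with "frame" (420x560x3 uint8, red, green, blue), "mtx" (3x3 intrinsics, pixels), "view" (4x4, takes a point from world to camera coordinates); the wrist camera has in their place "T_tool_cam" (4x4, takes a point from camera to tool coordinates, whose origin is the TCP and whose axes are the flange's). Camera axes: x right, y up, looking along -z (the intrinsics and any distortion apply to the point x, -y, -z); pixel columns grow to the right and rows downward; lengths in m; the calibration is good to about 2 mm. A picture is of the moment at which its call begins: read the wrist's pose just before it. There is no depth.
- ticket.job_done(): hands the job in; it is judged then, once.
The state is a dict: "time": time; "q": joint angles; "qd": joint speeds; "joint_efforts": joint torques, N m; "ee_pos": TCP position; "tcp_rot": TCP orientation; "wrist_force": force on the tool from outside, world axes, zero at the start; "torque": the same for the moment, N m; "opening": finger opening in m; "grasp_force": force on a finger pad.
Only numpy, scipy, OpenCV 4.12 (cv2) and the standard library are available. Lean on these libraries where they do the work, as an engineer would, in place of code of your own. Each camera call takes 0.05 s, during which the arm holds its last target. There are 200 camera calls.

## Working session

There is one attempt and no reset: what is moved stays moved. The work goes in short steps, Python scripts to look and compute and a tool call to move; the robot and the scene stay as the last step left them, time stands still between calls to the robot, and variables do not carry over. Pictures are saved under pics/ and viewed, at most 10 in all, crops included, and the job is handed in when it is done.

Besides the shell and the picture viewer there is one more tool, called after "Emit:" as a command line: name --argument value ..., lists and objects as JSON in quotes. carry_out: Moves the arm, as the interface text tells. Its arguments: {"type":"object","properties":{"plan":{"type":"array","items":{"type":"object","properties":{"travel":{"type":"array","items":{"type":"number"}},"angular":{"type":"array","items":{"type":"number"}},"grip":{"type":"number"}}}},"grip_force":{"type":"number"}},"required":["plan"]}

```bash
mkdir -p pics; ls; cat > h.py <<'E'
import numpy as np, cv2
from workcell import monitor, cams, ticket
from scipy.spatial.transform import Rotation as R
def snap(name, fn=None):
    o=monitor.get_obs(); c=cams.camera(name)
    if fn: cv2.imwrite('pics/'+fn, cv2.cvtColor(c['frame'],cv2.COLOR_RGB2BGR))
    if name=='wrist':
        T=np.eye(4); T[:3,:3]=R.from_euler('xyz',o['tcp_rot'],degrees=True).as_matrix(); T[:3,3]=o['ee_pos']
        c['c2w']=T@np.array(c['T_tool_cam'])
    else: c['c2w']=np.linalg.inv(np.array(c['view']))
    return c
def ray(c,u,v):
    K=np.array(c['mtx']); d=np.array([(u-K[0,2])/K[0,0],-(v-K[1,2])/K[1,1],-1.])
    M=c['c2w']; return M[:3,3], M[:3,:3]@d
def onz(c,u,v,z):
    o,d=ray(c,u,v); return o+d*(z-o[2])/d[2]
def proj(c,p):
    q=np.linalg.inv(c['c2w'])@np.append(p,1); K=np.array(c['mtx'])
    return np.array([K[0,0]*q[0]/-q[2]+K[0,2], K[1,1]*q[1]/q[2]+K[1,2]])
E
python3 - <<'E'
from h import *
print(monitor.get_obs())
for n in ['scene','side','wrist']:
    c=snap(n,n+'0.png'); print(n,[k for k in c],np.round(c['mtx'],1).tolist(),np.round(c['c2w'],3).tolist())
E
```

```text
pics
{'time': 0.0, 'q': array([ 2.52054150e-04,  5.01094903e+00,  1.00326923e+01,  9.51007932e+01,
       -2.23282050e-04,  9.00025348e+01]), 'qd': array([ 0.05181523, -0.09537441,  0.03364806,  0.02823325,  0.09721225,
        0.10993628]), 'joint_efforts': array([ 7.68234549e-04, -5.20392072e+01,  4.64802504e+01,  1.63646933e-02,
        2.23589603e-05, -6.77332673e-05]), 'ee_pos': array([5.49765624e-01, 1.35073519e-06, 2.41568746e-01]), 'tcp_rot': array([-1.79920950e+02,  2.26779037e-04,  8.99977176e+01]), 'wrist_force': array([-0.37194912, -0.60250955, -0.04056678]), 'torque': array([-0.05853276, -0.04630646,  0.0009334 ]), 'grasp_force': 0.0, 'opening': 0.08533853154918239}
scene ['frame', 'mtx', 'view', 'c2w'] [[426.1, 0.0, 283.8], [0.0, 426.1, 209.9], [0.0, 0.0, 1.0]] [[0.738, 0.262, -0.622, 0.023], [-0.675, 0.304, -0.673, -0.677], [0.013, 0.916, 0.401, 0.423], [0.0, 0.0, 0.0, 1.0]]
side ['frame', 'mtx', 'view', 'c2w'] [[390.7, 0.0, 281.8], [0.0, 390.7, 218.1], [0.0, 0.0, 1.0]] [[-1.0, 0.005, -0.03, 0.533], [-0.029, -0.441, 0.897, 0.642], [-0.008, 0.898, 0.441, 0.463], [0.0, 0.0, 0.0, 1.0]]
wrist ['frame', 'mtx', 'T_tool_cam', 'c2w'] [[375.0, 0.0, 279.0], [0.0, 375.0, 205.1], [0.0, 0.0, 1.0]] [[1.0, 0.0, 0.001, 0.551], [-0.0, 0.952, 0.306, 0.078], [-0.001, -0.306, 0.952, 0.373], [0.0, 0.0, 0.0, 1.0]]
```

View pics/scene0.png

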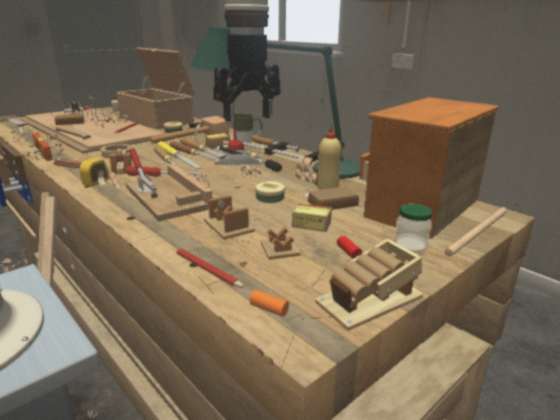

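View pics/side0.png

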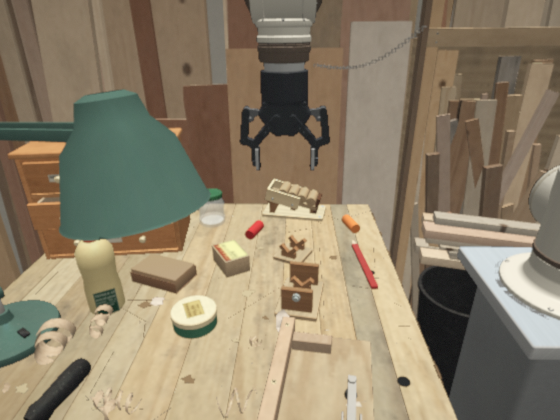

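View pics/wrist0.png

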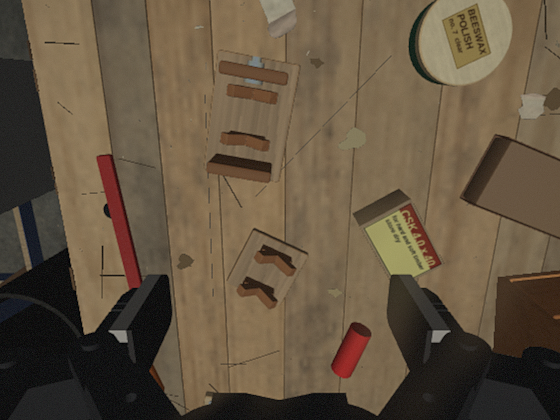

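The cradle is at about (250,120) in the wrist picture, with its steel button on the upper wall near (257,68). The rest is at (266,276), the screw box at (405,235) and the tin at (465,40). The feeder is at (370,280) in the scene view and (295,197) in the side view. The orange (268,302) and red (348,245) cylinders in the scene view are the look-alikes.

```bash
python3 - <<'E'
from h import *
c=snap('wrist')
f=lambda u,v,z:print((u,v),np.round(onz(c,u,v,z),4))
for p in [(219,67),(288,80),(210,166),(270,177)]: f(*p,.056)
for p in [(274,260),(257,292)]: f(*p,.036)
for p in [(252,230),(307,261),(230,279),(286,313)]: f(*p,.010)
s=snap('scene'); d=snap('side')
for n,cc,ps in [('scene',s,[(345,292),(410,257),(375,282)]),('side',d,[(310,200),(268,190),(295,195)])]:
  for p in ps: print(n,p,np.round(onz(cc,*p,.06),3))
for n,cc,ps in [('scene',s,[(317,298),(349,320),(422,293)]),('side',d,[(263,215),(322,218)])]:
  for p in ps: print(n,p,np.round(onz(cc,*p,.01),3))
cr=lambda fn,x,y,w,h,k:cv2.resize(cv2.imread(fn)[y:y+h,x:x+w],None,fx=k,fy=k,interpolation=cv2.INTER_CUBIC)
cv2.imwrite('pics/crop1.png',np.vstack([cr('pics/scene0.png',300,230,140,95,5),cr('pics/side0.png',235,165,140,24,5)[:100]]))
E
```

```text
(219, 67) [0.5034 0.0919 0.056 ]
(288, 80) [0.5583 0.082  0.056 ]
(210, 166) [0.4917 0.0119 0.056 ]
(270, 177) [0.5432 0.0022 0.056 ]
(274, 260) [ 0.546 -0.087  0.036]
(257, 292) [ 0.5285 -0.123   0.036 ]
(252, 230) [ 0.5229 -0.0654  0.01  ]
(307, 261) [ 0.5809 -0.1009  0.01  ]
(230, 279) [ 0.4977 -0.1225  0.01  ]
(286, 313) [ 0.5588 -0.1652  0.01  ]
scene (345, 292) [ 0.45  -0.352  0.06 ]
scene (410, 257) [ 0.613 -0.358  0.06 ]
scene (375, 282) [ 0.505 -0.365  0.06 ]
side (310, 200) [ 0.491 -0.283  0.06 ]
side (268, 190) [ 0.603 -0.351  0.06 ]
side (295, 195) [ 0.529 -0.316  0.06 ]
scene (317, 298) [ 0.461 -0.287  0.01 ]
scene (349, 320) [ 0.456 -0.359  0.01 ]
scene (422, 293) [ 0.604 -0.395  0.01 ]
side (263, 215) [ 0.615 -0.297  0.01 ]
side (322, 218) [ 0.458 -0.28   0.01 ]
```

Emit:
carry_out --plan '[{"travel": [0,-0.13,0.1],"angular": [0,0,0],"grip": 1},{"travel": [0,-0.26,0.2],"angular": [0,0,0],"grip": 1},{"travel": [0,-0.4,0.2],"angular": [0,0,0],"grip": 1},{"travel": [0,-0.53,0.2],"angular": [0,0,0],"grip": 1},{"travel": [0,-0.6,0.2],"angular": [0,0,0],"grip": 1},{"travel": [0,-0.6,0.2],"angular": [0,0,0],"grip": 1}]'

```text
time: 0.8
ee_pos: [0.5497, -0.1849, 0.3017]
tcp_rot: [-180.0, 0.1, 89.7]
wrist_force: [0.6, 0.1, -0.4]
opening: 0.0858
grasp_force: 0.0
```

```bash
python3 - <<'E'
from h import *
c=snap('wrist','wrist1.png'); o=monitor.get_obs(); print(o['ee_pos'],o['tcp_rot'],o['time'])
E
```

```text
[ 0.54973041 -0.18273227  0.30171569] [-1.79958004e+02  1.55653447e-03  8.97747856e+01] 0.85
```

View pics/wrist1.png

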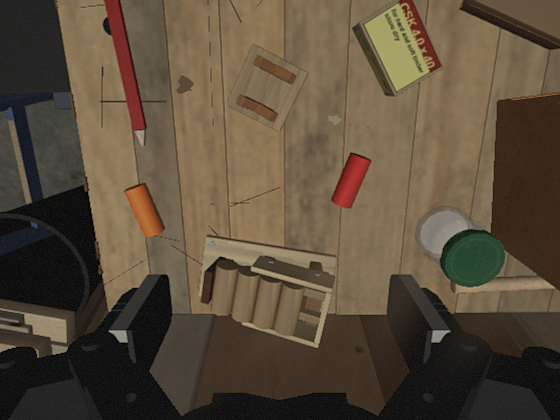

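The feeder is at (265,290) in this wrist picture. The stop is on its left side at (207,285) and roller 1 lies beside it at about (221,288). I'll enlarge this area to read the roller ends.

```bash
python3 - <<'E'
from h import *
im=cv2.imread('pics/wrist1.png')[225:353,192:345]
cv2.imwrite('pics/crop2.png',cv2.resize(im,None,fx=4.6,fy=4.6,interpolation=cv2.INTER_CUBIC))
print(monitor.get_obs()['q'])
E
```

```text
[-1.83800951e+01  1.11143400e+01  2.36444019e+01  1.02569482e+02
 -1.45643504e-02  7.18451249e+01]
```

View pics/crop2.png

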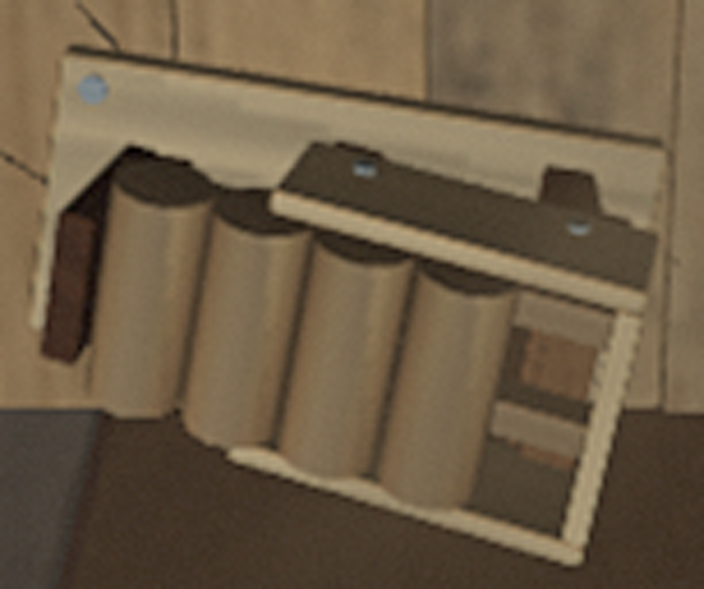

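The enlarged crop shows roller 1's +y end face centred at crop (163,180). The back edge of the board runs from (70,48) to (665,145).

```bash
python3 - <<'E'
from h import *
c=snap('wrist')
F=lambda u,v,z:onz(c,192+u/4.6,225+v/4.6,z)
a,b=F(70,48,.010),F(665,145,.010); x=(b-a)/np.linalg.norm(b-a); y=np.array([-x[1],x[0],0])
E=F(163,180,.049); P=E-.03*y
print('board',a,b,'len',np.linalg.norm(b-a),'ang',np.degrees(np.arctan2(x[1],x[0])))
print('end',E,'centre',P)
# roller ends for 4 rollers direction: end faces spacing
for u,v in [(163,180),(262,208),(362,245),(463,275)]: print(F(u,v,.055))
# crest line bottom (-y end) of roller1 : silhouette low edge z~.06
print('crest -y end',F(140,412,.049), 'roller dir', (F(160,195,.062)-F(138,414,.05)))
print('stop', F(75,215,.06),F(62,360,.06))
# refine rest/cradle not needed
E
```

```text
board [ 0.46317106 -0.27856423  0.01      ] [ 0.6217676  -0.30741539  0.01      ] len 0.1611994099105295 ang -10.310241953057965
end [ 0.49202085 -0.29765715  0.049     ] centre [ 0.48665151 -0.32717274  0.049     ]
[ 0.49294969 -0.29463701  0.055     ]
[ 0.51674307 -0.30228882  0.055     ]
[ 0.54101699 -0.31249884  0.055     ]
[ 0.56588318 -0.32090785  0.055     ]
crest -y end [ 0.48301034 -0.36386315  0.049     ] roller dir [0.01048992 0.06871092 0.012     ]
stop [ 0.47208313 -0.30136085  0.06      ] [ 0.46637398 -0.34140467  0.06      ]
```

Emit:
carry_out --plan '[{"travel": [-0.05,-0.12,0],"angular": [0,0,0.23],"grip": 1},{"travel": [-0.1,-0.24,0],"angular": [0,0,0.46],"grip": 1},{"travel": [-0.15,-0.36,-0.05],"angular": [0,0,0.7],"grip": 1},{"travel": [-0.21,-0.49,-0.1],"angular": [0,0,0.93],"grip": 1}]'

```text
time: 1.23
ee_pos: [0.4891, -0.3228, 0.2742]
tcp_rot: [179.9, 0.1, 117.1]
wrist_force: [0.3, 0.3, -0.2]
opening: 0.0853
grasp_force: 0.0
```

Emit:
carry_out --plan '[{"travel": [0,0,0],"angular": [0,0,0.23],"grip": 1},{"travel": [0,0,0],"angular": [0,0,0.46],"grip": 1},{"travel": [0,0,0],"angular": [0,0,0.7],"grip": 1},{"travel": [0,0,0],"angular": [0,0,0.93],"grip": 1}]'

```text
time: 1.57
ee_pos: [0.4892, -0.3217, 0.2739]
tcp_rot: [180.0, -0.0, 143.6]
wrist_force: [0.4, 0.0, -0.6]
opening: 0.0854
grasp_force: 0.0
```

Emit:
carry_out --plan '[{"travel": [0,0,-0.05],"angular": [0,0,0.23],"grip": 1},{"travel": [0,0,-0.1],"angular": [0,0,0.46],"grip": 1},{"travel": [0,0,-0.15],"angular": [0,0,0.7],"grip": 1},{"travel": [0,0,-0.2],"angular": [0,0,0.93],"grip": 1},{"travel": [0,0,-0.2],"angular": [0,0,0.93],"grip": 1},{"travel": [0,0,-0.2],"angular": [0,0,0.93],"grip": 1}]'

```text
time: 2.07
ee_pos: [0.489, -0.3215, 0.2137]
tcp_rot: [180.0, -0.1, 169.8]
wrist_force: [-1.2, 0.3, 0.5]
opening: 0.0856
grasp_force: 0.0
```

```bash
python3 - <<'E'
from h import *
c=snap('wrist','wrist2.png'); o=monitor.get_obs(); print(o['ee_pos'],o['tcp_rot'],o['time'],o['q'])
x=np.array([np.cos(np.radians(-10.3)),np.sin(np.radians(-10.3)),0]);y=np.array([-x[1],x[0],0]);P=np.array([.4867,-.3272,.049])
for s in (1,-1): print(proj(c,P+s*.03*y),proj(c,P+s*.03*y+[0,0,.013]))
E
```

```text
[ 0.48926967 -0.32193379  0.21464767] [-1.79997887e+02  1.55391190e-02  1.69721478e+02] 2.1167 [-3.33463932e+01  9.42898414e+00  1.19099210e+01  9.24658123e+01
  4.14453410e-03 -2.30678707e+01]
[307.8937245  182.49647942] [309.13539272 186.62524479]
[234.17139034 182.47386   ] [232.29641565 186.60290386]
```

View pics/wrist2.png

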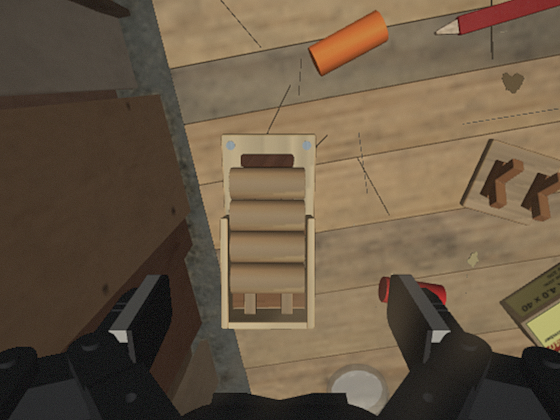

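Roller 1 spans columns 230–305 at row 184 and lies level in the picture, so the yaw is right. It sits about 3 px to the left of my prediction, so I'll correct by about 3 mm along −y and descend.

Emit:
carry_out --plan '[{"travel": [-0.007,-0.027,-0.1],"angular": [0,0,0],"grip": 1},{"travel": [-0.007,-0.027,-0.2],"angular": [0,0,0],"grip": 1},{"travel": [-0.007,-0.027,-0.3],"angular": [0,0,0],"grip": 1},{"travel": [-0.007,-0.027,-0.35],"angular": [0,0,0],"grip": 1},{"travel": [-0.007,-0.027,-0.35],"angular": [0,0,0],"grip": 1},{"travel": [-0.007,-0.027,-0.35],"angular": [0,0,0],"grip": 1}]'

```text
time: 2.62
ee_pos: [0.4871, -0.3307, 0.1098]
tcp_rot: [180.0, 0.0, 169.8]
wrist_force: [-0.9, 0.8, -0.0]
opening: 0.0854
grasp_force: 0.0
```

```bash
python3 - <<'E'
from h import *
c=snap('wrist','wrist3.png'); o=monitor.get_obs(); print(o['ee_pos'],o['tcp_rot'],o['time'])
x=np.array([np.cos(np.radians(-10.3)),np.sin(np.radians(-10.3)),0]);y=np.array([-x[1],x[0],0]);P=np.array([.4872,-.3301,.049])
for s in (1,-1): print(proj(c,P+s*.03*y),proj(c,P+s*.03*y+[0,0,.013]))
E
```

```text
[ 0.48763263 -0.33110073  0.11098332] [-1.79949030e+02  1.15409512e-01  1.69812933e+02] 2.6667
[333.91231536 231.31918581] [337.42332807 240.68203717]
[225.05256166 231.23909126] [221.63143218 240.59967255]
```

View pics/wrist3.png

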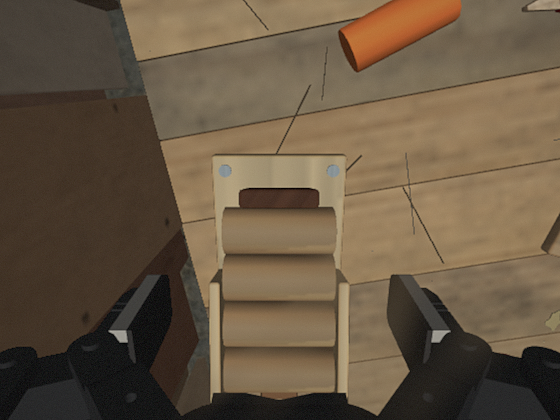

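Roller 1 spans columns 222–336 and rows 206–252, within 1 mm of the prediction. I'll descend, pinch the ends and lift.

Emit:
carry_out --plan '[{"travel": [-0.003,0,-0.08],"angular": [0,0,0],"grip": 1},{"travel": [-0.003,0,-0.16],"angular": [0,0,0],"grip": 1},{"travel": [-0.003,0,-0.22],"angular": [0,0,0],"grip": 1},{"travel": [-0.003,0,-0.245],"angular": [0,0,0],"grip": 1},{"travel": [-0.003,0,-0.245],"angular": [0,0,0],"grip": 1}]'

```text
time: 3.08
ee_pos: [0.486, -0.3308, 0.0355]
tcp_rot: [180.0, -0.0, 169.9]
wrist_force: [-0.4, -0.7, 1.0]
opening: 0.0857
grasp_force: 0.0
```

Emit:
carry_out --plan '[{"travel": [0,0,0],"angular": [0,0,0],"grip": 0},{"travel": [0,0,0],"angular": [0,0,0],"grip": 0},{"travel": [0,0,0],"angular": [0,0,0],"grip": 0},{"travel": [0,0,0],"angular": [0,0,0],"grip": 0},{"travel": [0,0,0],"angular": [0,0,0],"grip": 0},{"travel": [0,0,0],"angular": [0,0,0],"grip": 0}]' --grip_force 40

```text
time: 3.58
ee_pos: [0.487, -0.3316, 0.0378]
tcp_rot: [-179.9, 0.2, 169.9]
wrist_force: [-1.0, -0.6, 6.5]
opening: 0.0594
grasp_force: 42.4
```

Emit:
carry_out --plan '[{"travel": [0,0,0.03],"angular": [0,0,0],"grip": 0},{"travel": [0,0,0.07],"angular": [0,0,0],"grip": 0},{"travel": [0,0,0.12],"angular": [0,0,0],"grip": 0},{"travel": [0,0,0.2],"angular": [0,0,0],"grip": 0},{"travel": [0,0,0.3],"angular": [0,0,0],"grip": 0},{"travel": [0,0,0.4],"angular": [0,0,0],"grip": 0},{"travel": [0,0,0.5],"angular": [0,0,0],"grip": 0},{"travel": [0,0,0.5],"angular": [0,0,0],"grip": 0}]'

```text
time: 4.25
ee_pos: [0.4875, -0.3318, 0.1936]
tcp_rot: [-179.8, 0.5, 169.9]
wrist_force: [0.5, -0.2, 0.2]
opening: 0.0598
grasp_force: 44.0
```

```bash
python3 - <<'E'
from h import *
o=monitor.get_obs(); print(o['ee_pos'],o['opening'],o['grasp_force'],o['wrist_force'])
c=snap('wrist','wrist4.png')
# rest: yokes by colour in this view (dark brown). mask dump of components right of image
w=c
im=cv2.cvtColor(w['frame'],cv2.COLOR_RGB2HSV)
m=cv2.inRange(im,(0,90,30),(14,220,150))
n,l,s,ce=cv2.connectedComponentsWithStats(m)
for i in range(1,n):
    if s[i,4]>60: print(s[i],ce[i],np.round(onz(c,*ce[i],.035),3))
# first picture: refine rest/cradle with masks
im=cv2.cvtColor(cv2.imread('pics/wrist0.png'),cv2.COLOR_BGR2HSV)
m=cv2.inRange(im,(0,90,30),(14,220,170)); n,l,s,ce=cv2.connectedComponentsWithStats(m)
print('w0')
for i in range(1,n):
    if s[i,4]>100 and s[i,4]<5000: print(s[i],ce[i])
E
```

```text
[ 0.48746583 -0.3318466   0.19361074] 0.05979062777439321 43.96992087364197 [ 0.45797288 -0.19889154  0.1967019 ]
[ 483    0   77   29 1278] [517.75978091  10.64397496] [ 0.394 -0.147  0.035]
[325   2  88  71 589] [362.69439728  43.88285229] [ 0.396 -0.255  0.035]
[    0    86   195   303 28586] [ 86.80497446 217.78783321] [ 0.488 -0.493  0.035]
[253 157  57  15 764] [281.01832461 163.33246073] [ 0.471 -0.328  0.035]
[ 506  162   49   53 1258] [528.69236884 185.45627981] [ 0.523 -0.136  0.035]
[549 196  11  21 114] [555.54385965 206.34210526] [ 0.545 -0.114  0.035]
[390 285  78  41 898] [425.20712695 299.63363029] [ 0.614 -0.223  0.035]
[455 327  23  21 146] [466.06164384 335.78767123] [ 0.659 -0.188  0.035]
[104 399  36  21 541] [123.9168207 410.8336414] [ 0.69  -0.525  0.035]
w0
[219  61  69  24 849] [253.04004711  72.50530035]
[227  84  51  20 596] [251.84563758  93.45302013]
[220 131  50  20 602] [244.86710963 140.24418605]
[460 134 100  77 842] [489.77672209 167.1567696 ]
[  96  154   46  136 2094] [118.79703916 219.67096466]
[ 206  154   65   29 1104] [239.05253623 168.16576087]
[399 203  43  66 640] [420.8609375 234.5828125]
[254 245  42  31 582] [275.19415808 259.80068729]
[ 492  271   68   87 4061] [528.52671756 313.34671263]
[237 277  41  32 588] [257.15136054 291.7755102 ]
[ 331  322   41   57 1277] [350.82302271 349.98981989]
[149 364  15  28 131] [155.61068702 376.35877863]
```

View pics/wrist4.png

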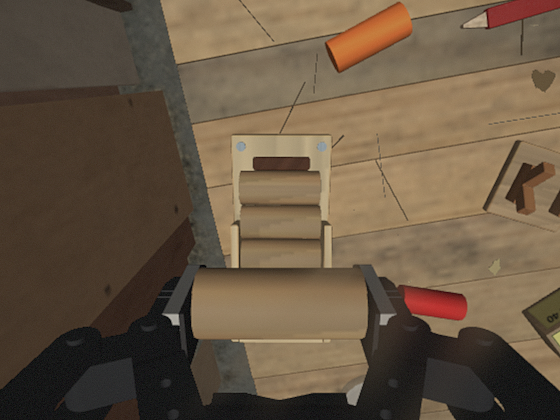

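Roller 1 is held between its ends at (280,303). The next rollers have rolled down: roller 2 now lies at the stop at (281,187). I'll carry roller 1 over the rest.

Emit:
carry_out --plan '[{"travel": [0.02,0.1,0.02],"angular": [0,0,-0.08],"grip": 0},{"travel": [0.04,0.2,0.02],"angular": [0,0,-0.17],"grip": 0},{"travel": [0.07,0.32,0.02],"angular": [0,0,-0.27],"grip": 0},{"travel": [0.1,0.44,0.02],"angular": [0,0,-0.38],"grip": 0},{"travel": [0.13,0.56,0.02],"angular": [0,0,-0.5],"grip": 0},{"travel": [0.16,0.68,0.02],"angular": [0,0,-0.6],"grip": 0},{"travel": [0.167,0.757,0.02],"angular": [0,0,-0.63],"grip": 0},{"travel": [0.167,0.757,0.02],"angular": [0,0,-0.63],"grip": 0}]'

```text
time: 4.97
ee_pos: [0.5362, -0.0998, 0.1915]
tcp_rot: [180.0, -0.1, 152.0]
wrist_force: [-0.0, 0.2, -0.1]
opening: 0.0596
grasp_force: 43.9
```

```bash
cat >> h.py <<'E'
def comps(c,lo=(0,90,30),hi=(14,220,170),a0=200,a1=8000):
    m=cv2.inRange(cv2.cvtColor(c['frame'],cv2.COLOR_RGB2HSV),lo,hi)
    m=cv2.morphologyEx(m,cv2.MORPH_OPEN,np.ones((3,3),np.uint8))
    for k in cv2.findContours(m,cv2.RETR_EXTERNAL,cv2.CHAIN_APPROX_NONE)[0]:
        if a0<cv2.contourArea(k)<a1: yield k
E
python3 - <<'E'
from h import *
c=snap('wrist','wrist5.png'); o=monitor.get_obs(); print(o['ee_pos'],o['tcp_rot'],o['opening'],o['time'])
for k in comps(c):
    r=cv2.minAreaRect(k); b=cv2.boxPoints(r)
    print(cv2.contourArea(k),np.round(r[0]),np.round(r[1]),r[2],np.round(onz(c,*r[0],.03),4))
E
```

```text
[ 0.53604569 -0.10163076  0.19146358] [ 1.79999677e+02 -2.82541480e-02  1.52038636e+02] 0.05917072112554613 5.0167
586.5 [240. 193.] [51. 14.] 90.0 [ 0.5278 -0.1302  0.03  ]
556.0 [292. 192.] [52. 12.] 90.0 [ 0.5466 -0.0923  0.03  ]
2875.0 [ 31. 110.] [39. 82.] 36.869895935058594 [ 0.3961 -0.2375  0.03  ]
1207.0 [395.  98.] [82. 23.] 78.05582427978516 [0.5179 0.0096 0.03  ]
869.0 [418.  87.] [61. 24.] 79.2156982421875 [0.5188 0.0281 0.03  ]
1001.5 [478.  68.] [65. 31.] 80.83765411376953 [0.5269 0.0715 0.03  ]
1226.5 [518.  58.] [86. 21.] 83.51692199707031 [0.5341 0.0998 0.03  ]
1775.0 [171.  24.] [ 23. 101.] 52.12501525878906 [ 0.396  -0.1112  0.03  ]
```

View pics/wrist5.png

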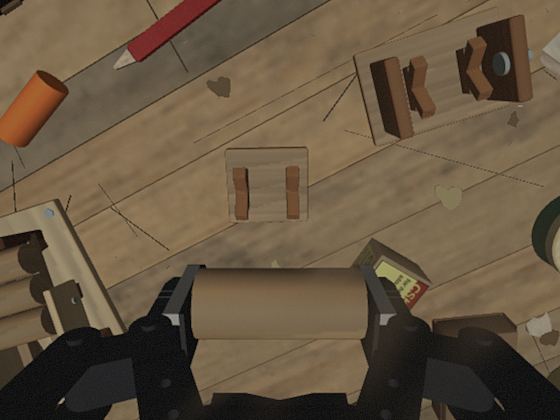

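The rest is at (266,185) and squarely aligned with the held roller. The cradle is at upper right, with its button visible at (503,63) on the far wall.

```bash
python3 - <<'E'
from h import *
c=snap('wrist'); o=monitor.get_obs(); t=np.radians(152); tx=np.array([np.cos(t),np.sin(t)]); ty=np.array([tx[1],-tx[0]])
print(o['ee_pos'])
for p,z in [((240,168),.01),((240,219),.04),((292,167),.01),((292,217),.04),((267,148.5),.01),((267,221.5),.01),((226,185),.01),((308,185),.01),((240,193),.03),((292,192),.03)]:
    q=onz(c,*p,z)[:2]-o['ee_pos'][:2]; print(p,z,'tool x %.4f y %.4f'%(q@tx,q@ty))
E
```

```text
[ 0.53593237 -0.10292092  0.19141756]
(240, 168) 0.01 tool x 0.0103 y -0.0311
(240, 219) 0.04 tool x -0.0249 y -0.0293
(292, 167) 0.01 tool x 0.0111 y 0.0130
(292, 217) 0.04 tool x -0.0232 y 0.0124
(267, 148.5) 0.01 tool x 0.0269 y -0.0080
(267, 221.5) 0.01 tool x -0.0382 y -0.0087
(226, 185) 0.01 tool x -0.0047 y -0.0437
(308, 185) 0.01 tool x -0.0046 y 0.0270
(240, 193) 0.03 tool x -0.0061 y -0.0297
(292, 192) 0.03 tool x -0.0053 y 0.0125
```

Emit:
carry_out --plan '[{"travel": [0.004,-0.026,-0.1],"angular": [0,0,0],"grip": 0},{"travel": [0.004,-0.026,-0.2],"angular": [0,0,0],"grip": 0},{"travel": [0.004,-0.026,-0.3],"angular": [0,0,0],"grip": 0},{"travel": [0.004,-0.026,-0.388],"angular": [0,0,0],"grip": 0},{"travel": [0.004,-0.026,-0.388],"angular": [0,0,0],"grip": 0},{"travel": [0.004,-0.026,-0.388],"angular": [0,0,0],"grip": 0},{"travel": [0.004,-0.026,-0.388],"angular": [0,0,0],"grip": 0}]'

```text
time: 5.65
ee_pos: [0.5378, -0.1124, 0.0768]
tcp_rot: [180.0, 0.1, 151.8]
wrist_force: [-0.4, 0.1, 1.2]
opening: 0.0591
grasp_force: 43.9
```

```bash
python3 - <<'E'
from h import *
for i in range(3):
    c=snap('wrist','w6.png'); print(monitor.get_obs()['ee_pos'])
t=np.radians(152); tx=np.array([np.cos(t),np.sin(t)]); ty=np.array([tx[1],-tx[0]]); e=monitor.get_obs()['ee_pos'][:2]
for k in comps(c,a0=100):
    r=cv2.minAreaRect(k); q=onz(c,*r[0],.03)[:2]-e
    print(cv2.contourArea(k),cv2.boundingRect(k),np.round([q@tx,q@ty],4))
E
```

```text
[ 0.53821339 -0.11229626  0.07729475]
[ 0.53834657 -0.11214253  0.07734671]
[ 0.53831552 -0.11200099  0.07716846]
208.5 (199, 388, 37, 18) [-0.101  -0.0366]
1288.5 (225, 198, 26, 70) [ 0.0046 -0.0204]
1302.0 (308, 197, 24, 71) [0.0049 0.0214]
6170.0 (484, 11, 76, 146) [0.0771 0.1111]
927.0 (52, 0, 59, 31) [ 0.1057 -0.084 ]
```

Emit:
carry_out --plan '[{"travel": [-0.003,0,-0.06],"angular": [0,0,0],"grip": 0},{"travel": [-0.003,0,-0.11],"angular": [0,0,0],"grip": 0},{"travel": [-0.003,0,-0.14],"angular": [0,0,0],"grip": 0},{"travel": [-0.003,0,-0.151],"angular": [0,0,0],"grip": 0},{"travel": [-0.003,0,-0.151],"angular": [0,0,0],"grip": 0},{"travel": [-0.003,0,-0.151],"angular": [0,0,0],"grip": 0}]'

```text
time: 6.3
ee_pos: [0.5376, -0.112, 0.0315]
tcp_rot: [180.0, 0.2, 151.8]
wrist_force: [1.5, -2.1, 6.0]
opening: 0.0593
grasp_force: 44.6
```

Emit:
carry_out --plan '[{"travel": [0,0,0],"angular": [0,0,0],"grip": 1},{"travel": [0,0,0],"angular": [0,0,0],"grip": 1},{"travel": [0,0,0],"angular": [0,0,0],"grip": 1},{"travel": [0,0,0],"angular": [0,0,0],"grip": 1},{"travel": [0,0,0.1],"angular": [0,0,0],"grip": 1},{"travel": [0,0,0.2],"angular": [0,0,0],"grip": 1},{"travel": [0,0,0.3],"angular": [0,0,0],"grip": 1},{"travel": [0,0,0.4],"angular": [0,0,0],"grip": 1}]'

```text
time: 6.97
ee_pos: [0.536, -0.1114, 0.1509]
tcp_rot: [-180.0, -0.0, 151.8]
wrist_force: [1.1, -0.2, -0.0]
opening: 0.0851
grasp_force: 0.0
```

Emit:
carry_out --plan '[{"travel": [0,0,0],"angular": [0,0,-0.24],"grip": 1},{"travel": [0,0,0],"angular": [0,0,-0.48],"grip": 1},{"travel": [0,0,0],"angular": [0,0,-0.72],"grip": 1},{"travel": [0,0,0],"angular": [0,0,-0.96],"grip": 1},{"travel": [0,0,0],"angular": [0,0,-1],"grip": 1},{"travel": [0,0,0],"angular": [0,0,-1],"grip": 1}]'

```text
time: 7.47
ee_pos: [0.5363, -0.1115, 0.1496]
tcp_rot: [-180.0, -0.0, 123.3]
wrist_force: [0.5, -0.4, -0.5]
opening: 0.0854
grasp_force: 0.0
```

Emit:
carry_out --plan '[{"travel": [0,0,0],"angular": [0,0,-0.24],"grip": 1},{"travel": [0,0,0],"angular": [0,0,-0.48],"grip": 1},{"travel": [0,0,0],"angular": [0,0,-0.72],"grip": 1},{"travel": [0,0,0],"angular": [0,0,-0.96],"grip": 1},{"travel": [0,0,0],"angular": [0,0,-1],"grip": 1},{"travel": [0,0,0],"angular": [0,0,-1],"grip": 1}]'

```text
time: 7.97
ee_pos: [0.5363, -0.1115, 0.1497]
tcp_rot: [-180.0, -0.0, 94.8]
wrist_force: [0.2, 0.3, 0.9]
opening: 0.0856
grasp_force: 0.0
```

Emit:
carry_out --plan '[{"travel": [0,0,0],"angular": [0,0,-0.24],"grip": 1},{"travel": [0,0,0],"angular": [0,0,-0.48],"grip": 1},{"travel": [0,0,0],"angular": [0,0,-0.72],"grip": 1},{"travel": [0,0,0],"angular": [0,0,-0.96],"grip": 1},{"travel": [0,0,0],"angular": [0,0,-1],"grip": 1},{"travel": [0,0,0],"angular": [0,0,-1],"grip": 1}]'

```text
time: 8.47
ee_pos: [0.5363, -0.1115, 0.1497]
tcp_rot: [-180.0, 0.0, 66.2]
wrist_force: [-0.3, -0.4, -0.7]
opening: 0.0853
grasp_force: 0.0
```

```bash
python3 - <<'E'
from h import *
c=snap('wrist','wrist7.png');o=monitor.get_obs(); print(o['ee_pos'],o['tcp_rot'],o['time'],o['q'])
t=np.radians(o['tcp_rot'][2]); tx=np.array([np.cos(t),np.sin(t)]); ty=np.array([tx[1],-tx[0]]); e=o['ee_pos'][:2]
for k in comps(c,a0=100):
    r=cv2.minAreaRect(k); q=onz(c,*r[0],.03)[:2]-e
    print(cv2.contourArea(k),np.round(cv2.boxPoints(r)).tolist(),np.round([q@tx,q@ty],4))
E
```

```text
[ 0.53635596 -0.1115291   0.1496905 ] [-1.79996451e+02  2.40869699e-04  6.62635051e+01] 8.5167 [-1.17468619e+01  3.81074882e+00 -1.40158378e+00  8.47911892e+01
  5.01679622e-04  1.01989633e+02]
1640.5 [[152.0, 382.0], [174.0, 356.0], [218.0, 394.0], [197.0, 420.0]] [-0.1617 -0.0772]
146.0 [[296.0, 225.0], [308.0, 225.0], [308.0, 240.0], [296.0, 240.0]] [-0.0224  0.0177]
2348.0 [[420.0, 300.0], [426.0, 219.0], [463.0, 221.0], [457.0, 303.0]] [-0.045   0.1211]
151.5 [[246.0, 218.0], [258.0, 218.0], [258.0, 237.0], [246.0, 237.0]] [-0.0185 -0.0182]
156.0 [[300.0, 167.0], [312.0, 167.0], [312.0, 181.0], [300.0, 181.0]] [0.0208 0.0197]
166.0 [[248.0, 165.0], [261.0, 165.0], [261.0, 180.0], [248.0, 180.0]] [ 0.0218 -0.0156]
3433.0 [[-2.0, 134.0], [15.0, 120.0], [141.0, 283.0], [124.0, 296.0]] [-0.0038 -0.1465]
1802.0 [[109.0, 50.0], [206.0, 24.0], [213.0, 49.0], [116.0, 75.0]] [ 0.0999 -0.072 ]
1414.5 [[431.0, 11.0], [446.0, -7.0], [527.0, 65.0], [512.0, 82.0]] [0.1064 0.1243]
1180.5 [[119.0, 6.0], [192.0, -4.0], [195.0, 20.0], [122.0, 30.0]] [ 0.1203 -0.0725]
```

View pics/wrist7.png

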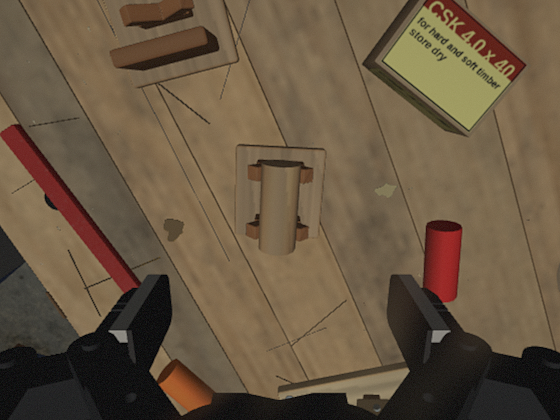

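The roller lies in the rest at (280,207), slightly turned relative to the gripper. I'll compute the yaw and centre corrections.

```bash
python3 - <<'E'
from h import *
c=snap('wrist');o=monitor.get_obs(); e=o['ee_pos'][:2]
hsv=cv2.cvtColor(c['frame'],cv2.COLOR_RGB2HSV)
for r in (175,190,205,220,235): print(r,[tuple(int(v) for v in hsv[r,u]) for u in range(254,312,6)])
a=onz(c,282,165,.045);b=onz(c,278,250,.045); d=a-b
print('heading',np.degrees(np.arctan2(d[1],d[0])))
for h in (62,62.6,63.2):
    u=np.array([np.cos(np.radians(h)),np.sin(np.radians(h)),0]); P=np.array([.5373,-.1117,.042])
    n=np.array([-u[1],u[0],0])
    print(h,[np.round(proj(c,P+s*.03*u),1).tolist() for s in(1,-1)],[np.round(proj(c,P+s*.035*u+k*.033*n-[0,0,.032]),1).tolist() for s in(1,-1) for k in (1,-1)])
E
```

```text
175 [(14, 146, 103), (13, 134, 95), (17, 110, 116), (18, 95, 123), (18, 91, 121), (17, 91, 118), (18, 99, 131), (16, 104, 108), (13, 151, 110), (13, 140, 91)]
190 [(19, 86, 124), (16, 94, 106), (17, 105, 119), (17, 92, 125), (18, 89, 121), (17, 92, 114), (18, 102, 130), (15, 113, 102), (17, 85, 129), (16, 84, 124)]
205 [(16, 88, 119), (17, 106, 82), (16, 104, 123), (17, 90, 125), (17, 89, 123), (17, 93, 118), (17, 104, 123), (16, 109, 84), (18, 92, 128), (18, 86, 124)]
220 [(14, 104, 108), (17, 107, 95), (17, 102, 125), (18, 88, 124), (17, 91, 121), (17, 94, 117), (17, 107, 119), (18, 101, 63), (18, 89, 118), (17, 86, 127)]
235 [(14, 130, 108), (16, 110, 102), (17, 99, 126), (17, 89, 126), (17, 89, 121), (17, 98, 120), (15, 111, 106), (14, 143, 91), (13, 146, 94), (17, 92, 117)]
heading 63.724855107087386
62 [[282.0, 164.0], [275.4, 248.8]] [[236.7, 145.0], [327.5, 151.7], [233.1, 234.7], [317.4, 240.5]]
62.6 [[281.5, 164.0], [275.9, 248.8]] [[236.1, 145.4], [327.1, 151.2], [233.6, 235.1], [317.9, 240.1]]
63.2 [[281.1, 164.0], [276.3, 248.8]] [[235.6, 145.9], [326.6, 150.7], [234.0, 235.6], [318.4, 239.7]]
```

Emit:
carry_out --plan '[{"travel": [0.004,-0.001,-0.1],"angular": [0,0,-0.112],"grip": 1},{"travel": [0.004,-0.001,-0.2],"angular": [0,0,-0.112],"grip": 1},{"travel": [0.004,-0.001,-0.28],"angular": [0,0,-0.112],"grip": 1},{"travel": [0.004,-0.001,-0.34],"angular": [0,0,-0.112],"grip": 1},{"travel": [0.004,-0.001,-0.38],"angular": [0,0,-0.112],"grip": 1},{"travel": [0.004,-0.001,-0.392],"angular": [0,0,-0.112],"grip": 1},{"travel": [0.004,-0.001,-0.392],"angular": [0,0,-0.112],"grip": 1}]'

```text
time: 9.15
ee_pos: [0.5373, -0.1118, 0.0316]
tcp_rot: [-179.9, 0.0, 62.8]
wrist_force: [0.1, -0.3, 0.4]
opening: 0.0852
grasp_force: 0.0
```

Emit:
carry_out --plan '[{"travel": [0,0,0],"angular": [0,0,0],"grip": -0.8},{"travel": [0,0,0],"angular": [0,0,0],"grip": -0.8},{"travel": [0,0,0],"angular": [0,0,0],"grip": -0.8},{"travel": [0,0,0],"angular": [0,0,0],"grip": -0.8},{"travel": [0,0,0],"angular": [0,0,0],"grip": -0.8},{"travel": [0,0,0],"angular": [0,0,0],"grip": -0.8},{"travel": [0,0,0],"angular": [0,0,0],"grip": -0.8},{"travel": [0,0,0],"angular": [0,0,0],"grip": -0.8}]' --grip_force 40

```text
time: 9.82
ee_pos: [0.5362, -0.111, 0.0328]
tcp_rot: [-179.8, -0.0, 62.7]
wrist_force: [-10.8, 5.3, 10.0]
opening: 0.0248
grasp_force: 39.2
```

Emit:
carry_out --plan '[{"travel": [0,0,0.03],"angular": [0,0,0],"grip": -0.8},{"travel": [0,0,0.1],"angular": [0,0,0],"grip": -0.8},{"travel": [0,0,0.2],"angular": [0,0,0],"grip": -0.8},{"travel": [0,0,0.33],"angular": [0,0,0],"grip": -0.8},{"travel": [0,0.04,0.45],"angular": [0,0,0.1],"grip": -0.8},{"travel": [-0.01,0.12,0.54],"angular": [0,0,0.2],"grip": -0.8},{"travel": [-0.01,0.22,0.557],"angular": [0,0,0.3],"grip": -0.8},{"travel": [-0.02,0.33,0.557],"angular": [0,0,0.4],"grip": -0.8}]'

```text
time: 10.48
ee_pos: [0.5328, -0.0125, 0.2028]
tcp_rot: [179.7, -0.1, 74.2]
wrist_force: [1.3, 0.2, -0.7]
opening: 0.0248
grasp_force: 39.3
```

Emit:
carry_out --plan '[{"travel": [-0.01,0.1,0],"angular": [0,0,0.1],"grip": -0.8},{"travel": [-0.02,0.18,0],"angular": [0,0,0.19],"grip": -0.8},{"travel": [-0.02,0.2,0],"angular": [0,0,0.193],"grip": -0.8},{"travel": [-0.02,0.2,0],"angular": [0,0,0.193],"grip": -0.8},{"travel": [-0.02,0.2,0],"angular": [0,0,0.193],"grip": -0.8},{"travel": [-0.02,0.2,0],"angular": [0,0,0.193],"grip": -0.8}]'

```text
time: 10.98
ee_pos: [0.5258, 0.0463, 0.1994]
tcp_rot: [180.0, 0.0, 79.6]
wrist_force: [1.1, 0.1, -1.3]
opening: 0.0245
grasp_force: 39.3
```

```bash
python3 - <<'E'
from h import *
for i in range(2): c=snap('wrist','wrist8.png')
o=monitor.get_obs(); print(o['ee_pos'],o['tcp_rot'],o['time'],o['opening'],o['grasp_force'])
t=np.radians(o['tcp_rot'][2]); tx=np.array([np.cos(t),np.sin(t)]); ty=np.array([tx[1],-tx[0]]); e=o['ee_pos'][:2]
for k in comps(c,a0=100):
    r=cv2.minAreaRect(k); print(cv2.contourArea(k),cv2.boundingRect(k),np.round(cv2.boxPoints(r)).tolist())
# predicted
Cx=.524;Cy=.047
hsv=cv2.cvtColor(c['frame'],cv2.COLOR_RGB2HSV)
m=cv2.inRange(hsv,(80,15,60),(130,255,255))
for k in cv2.findContours(m,cv2.RETR_EXTERNAL,cv2.CHAIN_APPROX_NONE)[0]:
    if cv2.contourArea(k)>8: print('steel',cv2.contourArea(k),cv2.boundingRect(k))
E
```

```text
[0.52573226 0.04608433 0.19926188] [1.79995792e+02 9.23943657e-03 7.95739983e+01] 11.0833 0.02502964177236828 39.3121075630188
1203.0 (123, 240, 51, 87) [[121.0, 244.0], [136.0, 237.0], [176.0, 325.0], [160.0, 332.0]]
580.5 (455, 239, 55, 64) [[454.0, 246.0], [465.0, 237.0], [511.0, 295.0], [500.0, 304.0]]
694.0 (248, 193, 53, 20) [[248.0, 193.0], [300.0, 193.0], [300.0, 212.0], [248.0, 212.0]]
650.0 (246, 146, 56, 17) [[246.0, 146.0], [301.0, 146.0], [301.0, 162.0], [246.0, 162.0]]
993.0 (235, 127, 76, 18) [[235.0, 127.0], [310.0, 127.0], [310.0, 144.0], [235.0, 144.0]]
steel 11.0 (269, 145, 8, 3)
steel 40.5 (269, 119, 7, 11)
```

```bash
python3 - <<'E'
from h import *
c=snap('wrist');o=monitor.get_obs();e=o['ee_pos'];print(e)
t=np.radians(o['tcp_rot'][2]); tx=np.array([np.cos(t),np.sin(t)]); ty=np.array([tx[1],-tx[0]])
for n,u,v,z,yo in [('wall in',273,144.5,.056,.033),('yoke+ far',274,162.5,.04,.016),('yoke- far',274.5,212.5,.04,-.026),('y+ near',274,146,.04,.026),('y- near',274.5,193,.04,-.016),('button',273,147,.042,.030),('wallL',235,143,.056,.033),('wallR',310.5,143,.056,.033)]:
    q=onz(c,u,v,z)[:2]-e[:2]; print(n,'tool x %.4f -> seat %.4f, tool y %.4f'%(q@tx,q@tx-yo,q@ty))
# held roller: edges on row ~270-330
hsv=cv2.cvtColor(c['frame'],cv2.COLOR_RGB2HSV).astype(int); g=cv2.cvtColor(c['frame'],cv2.COLOR_RGB2GRAY)
for r in (250,270,290): print(r,g[r,215:345:3].tolist())
print('col279',[(r,tuple(hsv[r,279])) for r in range(180,270,4)])
E
```

```text
[0.52571148 0.04614609 0.19919685]
wall in tool x 0.0370 -> seat 0.0040, tool y -0.0030
yoke+ far tool x 0.0204 -> seat 0.0044, tool y -0.0025
yoke- far tool x -0.0211 -> seat 0.0049, tool y -0.0023
y+ near tool x 0.0334 -> seat 0.0074, tool y -0.0025
y- near tool x -0.0045 -> seat 0.0115, tool y -0.0022
button tool x 0.0329 -> seat 0.0029, tool y -0.0032
wallL tool x 0.0381 -> seat 0.0051, tool y -0.0307
wallR tool x 0.0381 -> seat 0.0051, tool y 0.0244
250 [119, 120, 118, 114, 110, 109, 106, 110, 110, 88, 79, 97, 104, 106, 110, 112, 117, 115, 116, 115, 114, 113, 109, 114, 122, 123, 121, 123, 118, 111, 106, 100, 86, 53, 120, 114, 122, 110, 112, 114, 108, 112, 119, 112]
270 [111, 122, 99, 97, 98, 51, 52, 51, 53, 38, 76, 95, 101, 107, 111, 113, 116, 114, 116, 115, 111, 113, 111, 109, 109, 117, 122, 120, 116, 109, 103, 96, 85, 57, 67, 66, 70, 68, 89, 99, 99, 95, 103, 104]
290 [48, 48, 51, 54, 54, 52, 51, 52, 23, 22, 62, 92, 106, 108, 111, 114, 117, 117, 115, 116, 115, 112, 111, 108, 108, 110, 113, 120, 113, 104, 101, 96, 83, 47, 53, 61, 65, 66, 66, 64, 62, 61, 56, 53]
col279 [(180, (np
[... 484 characters left out ...]
.int64(86), np.int64(125))), (220, (np.int64(12), np.int64(102), np.int64(55))), (224, (np.int64(20), np.int64(122), np.int64(48))), (228, (np.int64(17), np.int64(98), np.int64(52))), (232, (np.int64(19), np.int64(98), np.int64(57))), (236, (np.int64(14), np.int64(89), np.int64(60))), (240, (np.int64(16), np.int64(108), np.int64(59))), (244, (np.int64(16), np.int64(99), np.int64(67))), (248, (np.int64(17), np.int64(88), np.int64(128))), (252, (np.int64(17), np.int64(88), np.int64(128))), (256, (np.int64(17), np.int64(86), np.int64(128))), (260, (np.int64(17), np.int64(86), np.int64(130))), (264, (np.int64(17), np.int64(86), np.int64(127))), (268, (np.int64(18), np.int64(86), np.int64(130)))]
```

Emit:
carry_out --plan '[{"travel": [-0.008,0.007,-0.1],"angular": [0,0,0],"grip": -0.8},{"travel": [-0.008,0.007,-0.2],"angular": [0,0,0],"grip": -0.8},{"travel": [-0.008,0.007,-0.3],"angular": [0,0,0],"grip": -0.8},{"travel": [-0.008,0.007,-0.38],"angular": [0,0,0],"grip": -0.8},{"travel": [-0.008,0.007,-0.38],"angular": [0,0,0],"grip": -0.8},{"travel": [-0.008,0.007,-0.38],"angular": [0,0,0],"grip": -0.8}]'

```text
time: 11.63
ee_pos: [0.5225, 0.0486, 0.0847]
tcp_rot: [-179.9, 0.0, 79.6]
wrist_force: [0.6, 0.1, 0.5]
opening: 0.0249
grasp_force: 39.4
```

```bash
python3 - <<'E'
from h import *
for i in range(2): c=snap('wrist','wrist9.png')
o=monitor.get_obs();e=o['ee_pos'];print(e,o['tcp_rot'],o['wrist_force'])
t=np.radians(o['tcp_rot'][2]); tx=np.array([np.cos(t),np.sin(t),0]); ty=np.array([tx[1],-tx[0],0])
E=e+[0,0,.0095]
for d in (.028,.030,.032): print('front',d,[round(proj(c,E+d*tx+[0,0,k])[1],1) for k in(.013,0,-.013)])
hsv=cv2.cvtColor(c['frame'],cv2.COLOR_RGB2HSV).astype(int)
print('col279',[(r,*map(int,hsv[r,279])) for r in range(60,256,4)])
for k in comps(c,a0=100):
    print(cv2.contourArea(k),cv2.boundingRect(k))
S=e+.003*tx; S[2]=0
for n,y,z in [('wall in top',.033,.056),('yoke+ far',.016,.04),('yoke+ near',.026,.04),('yoke- near',-.016,.04)]: print(n,proj(c,S+y*tx+[0,0,z]))
print([proj(c,S+.033*tx+k*.028*ty+[0,0,.056]) for k in (-1,1)])
E
```

```text
[0.52405266 0.04896593 0.08714183] [ 1.79881204e+02 -3.07633985e-02  7.96412307e+01] [ 0.07925103  0.48581646 -1.10751232]
front 0.028 [np.float64(252.6), np.float64(236.7), np.float64(223.6)]
front 0.03 [np.float64(246.8), np.float64(231.4), np.float64(218.6)]
front 0.032 [np.float64(240.9), np.float64(226.0), np.float64(213.6)]
col279 [(60, 24, 42, 157), (64, 24, 46, 162), (68, 23, 42, 165), (72, 17, 91, 126), (76, 17, 98, 136), (80, 18, 99, 134), (84, 17, 101, 137), (88, 17, 99, 136), (92, 17, 98, 136), (96, 16, 99, 136), (100, 18, 103, 139), (104, 17, 97, 142), (108, 17, 99, 139), (112, 18, 96, 135), (116, 17, 98, 136), (120, 17, 97, 132), (124, 17, 96, 135), (128, 17, 99, 139), (132, 16, 107, 121), (136, 17, 88, 124), (140, 16, 88, 128), (144, 60, 10, 53), (148, 52, 20, 137), (152, 51, 18, 139), (156, 84, 18, 142), (160, 83, 15, 135), (164, 15, 57, 63), (168, 12, 141, 105), (172, 14, 124, 105), (176, 13, 127, 110), (180, 13, 126, 109), (184, 14, 127, 108), (188, 90, 21, 110), (192, 13, 131, 119), (196, 12, 143, 116), (200, 13, 143, 114), (204, 17, 83, 117), (208, 18, 85, 123), (212, 17, 82, 125), (216, 18, 85, 126), (220, 16, 101, 53), (224, 18, 125, 47), (228, 15, 104, 54), (232, 14, 97, 58), (236, 14, 103, 57), (240, 17, 107, 62), (244, 17, 103, 67), (248, 18, 87, 123), (252, 17, 87, 129)]
903.5 (59, 310, 40, 48)
4442.5 (213, 151, 125, 60)
wall in top [277.14529476 184.84894305]
yoke+ far [277.34696586 209.6551687 ]
yoke+ near [277.30838138 190.36814057]
yoke- near [277.46240425 267.35876728]
[array([214.27903758, 184.89170583]), array([340.00091501, 184.8061875 ])]
```

Emit:
carry_out --plan '[{"travel": [-0.002,0,-0.06],"angular": [0,0,0],"grip": -0.8},{"travel": [-0.002,0,-0.12],"angular": [0,0,0],"grip": -0.8},{"travel": [-0.002,0,-0.15],"angular": [0,0,0],"grip": -0.8},{"travel": [-0.002,0,-0.17],"angular": [0,0,0],"grip": -0.8},{"travel": [-0.002,0,-0.175],"angular": [0,0,0],"grip": -0.8},{"travel": [-0.002,0,-0.175],"angular": [0,0,0],"grip": -0.8}]'

```text
time: 12.23
ee_pos: [0.5228, 0.0492, 0.0339]
tcp_rot: [180.0, -0.0, 79.7]
wrist_force: [-2.5, -0.5, 1.0]
opening: 0.0249
grasp_force: 39.4
```

Emit:
carry_out --plan '[{"travel": [0,0,-0.003],"angular": [0,0,0],"grip": -0.8},{"travel": [0.0006,0.0033,-0.003],"angular": [0,0,0],"grip": -0.8},{"travel": [0.0012,0.0066,-0.003],"angular": [0,0,0],"grip": -0.8},{"travel": [0.0018,0.01,-0.003],"angular": [0,0,0],"grip": -0.8},{"travel": [0.0018,0.01,-0.003],"angular": [0,0,0],"grip": -0.8}]'

```text
time: 12.65
ee_pos: [0.5228, 0.0503, 0.0335]
tcp_rot: [180.0, 0.3, 79.6]
wrist_force: [-8.2, -12.0, 10.5]
opening: 0.0247
grasp_force: 40.3
```

Emit:
carry_out --plan '[{"travel": [0.0006,0.003,0.002],"angular": [0,0,0],"grip": -0.8},{"travel": [0.0012,0.006,0.002],"angular": [0,0,0],"grip": -0.8},{"travel": [0.0012,0.006,0.002],"angular": [0,0,0],"grip": -0.8},{"travel": [0.0012,0.006,0.002],"angular": [0,0,0],"grip": -0.8}]'

```text
time: 12.98
ee_pos: [0.5227, 0.0504, 0.0335]
tcp_rot: [180.0, 0.4, 79.5]
wrist_force: [-9.0, -22.0, 7.8]
opening: 0.0246
grasp_force: 40.1
```

```bash
python3 - <<'E'
from h import *
c=snap('wrist','wrist10.png')
o=monitor.get_obs();e=o['ee_pos'];print(e,o['wrist_force'])
hsv=cv2.cvtColor(c['frame'],cv2.COLOR_RGB2HSV).astype(int)
for u in (270,276,282): print(u,[(r,*map(int,hsv[r,u])) for r in range(176,262,3)])
E
```

```text
[0.52275465 0.05038356 0.0335337 ] [ -9.7664127  -23.49927248   6.60674024]
270 [(176, 66, 18, 145), (179, 65, 20, 142), (182, 63, 18, 142), (185, 63, 16, 145), (188, 42, 26, 50), (191, 90, 18, 140), (194, 90, 17, 137), (197, 87, 18, 140), (200, 94, 13, 136), (203, 13, 156, 44), (206, 17, 132, 52), (209, 12, 140, 102), (212, 13, 132, 106), (215, 14, 129, 107), (218, 13, 127, 108), (221, 14, 129, 111), (224, 13, 124, 115), (227, 14, 130, 110), (230, 14, 123, 112), (233, 14, 129, 109), (236, 10, 19, 121), (239, 30, 3, 94), (242, 17, 105, 56), (245, 17, 99, 98), (248, 17, 91, 131), (251, 19, 93, 131), (254, 18, 89, 134), (257, 19, 89, 134), (260, 18, 88, 134)]
276 [(176, 98, 21, 147), (179, 101, 20, 139), (182, 96, 18, 139), (185, 93, 22, 142), (188, 30, 47, 38), (191, 97, 16, 142), (194, 99, 18, 140), (197, 102, 18, 142), (200, 98, 21, 148), (203, 14, 147, 45), (206, 16, 122, 50), (209, 13, 142, 99), (212, 13, 132, 104), (215, 14, 127, 104), (218, 13, 129, 111), (221, 14, 129, 113), (224, 13, 124, 113), (227, 13, 124, 111), (230, 15, 124, 111), (233, 13, 130, 110), (236, 11, 18, 116), (239, 96, 21, 119), (242, 13, 98, 60), (245, 15, 108, 78), (248, 18, 87, 129), (251, 17, 89, 129), (254, 18, 89, 129), (257, 17, 88, 131), (260, 18, 86, 130)]
282 [(176, 45, 18, 140), (179, 45, 19, 136), (182, 44, 20, 137), (185, 46, 23, 144), (188, 18, 26, 49), (191, 83, 16, 140), (194, 78, 18, 140), (197, 76, 20, 140), (200, 75, 15, 136), (203, 12, 125, 47), (206, 14, 148, 50), (209, 13, 140, 100), (212, 13, 134, 105), (215, 14, 120, 108), (218, 13, 115, 113), (221, 13, 126, 113), (224, 14, 125, 112), (227, 13, 123, 112), (230, 14, 123, 112), (233, 13, 126, 109), (236, 25, 26, 126), (239, 30, 15, 87), (242, 16, 105, 61), (245, 17, 116, 57), (248, 16, 85, 126), (251, 17, 83, 126), (254, 17, 86, 127), (257, 19, 87, 126), (260, 18, 86, 127)]
```

Emit:
carry_out --plan '[{"travel": [-0.004,-0.007,0],"angular": [0,0,0],"grip": -0.8},{"travel": [-0.004,-0.007,0],"angular": [0,0,0],"grip": -0.8},{"travel": [-0.004,-0.007,0],"angular": [0,0,0],"grip": -0.8}]'

```text
time: 13.28
ee_pos: [0.5226, 0.0503, 0.0335]
tcp_rot: [179.9, 0.2, 79.6]
wrist_force: [-3.5, -10.3, 3.4]
opening: 0.0244
grasp_force: 39.5
```

Emit:
carry_out --plan '[{"travel": [0,0,0],"angular": [0,0,0],"grip": 0.4},{"travel": [0,0,0],"angular": [0,0,0],"grip": 0.4},{"travel": [0,0,0],"angular": [0,0,0],"grip": 0.4},{"travel": [0,0,0],"angular": [0,0,0],"grip": 0.4},{"travel": [0,0,0.04],"angular": [0,0,0],"grip": 0.4},{"travel": [0,0,0.12],"angular": [0,0,0],"grip": 0.4},{"travel": [0,0,0.22],"angular": [0,0,0],"grip": 0.4},{"travel": [0,0,0.33],"angular": [0,0,0],"grip": 0.4}]'

```text
time: 13.95
ee_pos: [0.5216, 0.052, 0.1327]
tcp_rot: [-179.9, 0.0, 79.7]
wrist_force: [1.2, -0.5, 0.1]
opening: 0.0597
grasp_force: 0.0
```

Emit:
carry_out --plan '[{"travel": [0,0,0.1],"angular": [0,0,0],"grip": 1},{"travel": [0,0,0.18],"angular": [0,0,0],"grip": 1},{"travel": [0,0,0.18],"angular": [0,0,0],"grip": 1},{"travel": [0,0,0.18],"angular": [0,0,0],"grip": 1}]'

```text
time: 14.28
ee_pos: [0.523, 0.0522, 0.1878]
tcp_rot: [179.8, -0.1, 79.7]
wrist_force: [0.2, -0.3, -0.0]
opening: 0.0855
grasp_force: 0.0
```

```bash
python3 - <<'E'
from h import *
for i in range(2): c=snap('wrist','wrist11.png')
o=monitor.get_obs();e=o['ee_pos'];print(e,o['wrist_force'],o['time'],o['opening'])
t=np.radians(79.6); tx=np.array([np.cos(t),np.sin(t),0]); P=np.array([.5226,.0503,.042])
hsv=cv2.cvtColor(c['frame'],cv2.COLOR_RGB2HSV).astype(int)
for s in (.033,.030,-.030,-.04): print(s,proj(c,P+s*tx),proj(c,P+s*tx+[0,0,.008]),proj(c,P+s*tx+[0,0,.013]))
u=int(proj(c,P)[0]); print(u,[(r,*map(int,hsv[r,u])) for r in range(130,250,2)])
s=snap('side'); print()
sc=snap('scene')
# rollers on feeder: side view left for numeric presence check
x=np.array([np.cos(np.radians(-10.3)),np.sin(np.radians(-10.3)),0]);y=np.array([-x[1],x[0],0]);F=np.array([.4872,-.3301,.049])
for n,cc in (('scene',sc),):
  h=cv2.cvtColor(cc['frame'],cv2.COLOR_RGB2HSV)
  for i in range(4):
    p=F+x*.0252*i+np.array([0,0,.0063*i+.013]); q=proj(cc,p); print(n,i,q,h[int(q[1])-1:int(q[1])+2,int(q[0])-2:int(q[0])+3].reshape(-1,3).mean(0).round())
E
```

```text
[0.52206168 0.05201166 0.18515968] [-0.37076945  0.03142969 -0.88953581] 14.3833 0.08510848314000467
0.033 [277.67019233 152.22647662] [277.64600161 154.13165183] [277.63017499 155.37810055]
0.03 [277.66996225 156.25598019] [277.64584701 158.26828741] [277.6300722 159.5846236]
-0.03 [277.66565951 231.61391739] [277.64296112 235.48795838] [277.62815582 238.01484897]
-0.04 [277.66499359 243.27680583] [277.64251538 247.41497539] [277.62786021 250.11294669]
277 [(130, 93, 19, 131), (132, 96, 19, 135), (134, 90, 14, 94), (136, 95, 21, 133), (138, 95, 20, 137), (140, 12, 21, 60), (142, 13, 143, 96), (144, 13, 120, 100), (146, 14, 130, 102), (148, 13, 123, 108), (150, 14, 124, 105), (152, 14, 124, 103), (154, 14, 132, 93), (156, 96, 28, 139), (158, 90, 13, 95), (160, 17, 97, 113), (162, 17, 88, 124), (164, 18, 85, 123), (166, 17, 91, 121), (168, 17, 90, 122), (170, 17, 89, 123), (172, 17, 88, 124), (174, 17, 90, 122), (176, 16, 92, 122), (178, 17, 89, 121), (180, 18, 90, 125), (182, 18, 84, 125), (184, 17, 86, 121), (186, 16, 86, 125), (188, 17, 88, 124), (190, 17, 90, 122), (192, 17, 88, 125), (194, 17, 84, 122), (196, 17, 88, 124), (198, 18, 87, 123), (200, 18, 86, 125), (202, 17, 90, 122), (204, 19, 88, 122), (206, 17, 86, 124), (208, 17, 84, 125), (210, 17, 89, 126), (212, 17, 88, 125), (214, 16, 86, 124), (216, 16, 86, 125), (218, 17, 88, 125), (220, 18, 88, 122), (222, 18, 84, 124), (224, 17, 86, 127), (226, 18, 90, 125), (228, 16, 90, 125), (230, 18, 90, 124), (232, 17, 91, 123), (234, 17, 85, 126), (236, 18, 82, 131), (238, 15, 142, 43), (240, 14, 151, 44), (242, 15, 130, 51), (244, 12, 136, 47), (246, 13, 130, 45), (248, 18, 148, 43)]

scene 0 [349.99012572 275.84759527] [ 18.  99. 162.]
scene 1 [362.51394245 268.02220068] [ 18.  97. 166.]
scene 2 [374.67812976 260.42151731] [ 19.  96. 161.]
scene 3 [386.49795886 253.03600308] [ 18.  95. 117.]
```

```bash
python3 -c "
from workcell import ticket
print(ticket.job_done())"
```

```text
the job is handed in; nothing more can be done
None
```

I handed the job in at about 14.5 s: the last wrist image shows roller 1 lying in the cradle against the steel button, released, and the next rollers had rolled down to the feeder stop; the hand-in call gave no verdict.

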